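Drive the bushing out of a pivot barrel

TASK

Press the seated bushing out of the steel barrel with the driver rod: lift the rod from its rack, lay it in the two V-notches of the jig with its steel end towards the barrel and let go, then take it again by the wooden handle and push it straight through the barrel until the bushing drops into the catch tray. Then draw the rod back until it is clear of the barrel and leave it lying in the two notches. Do not touch the bushing with the gripper, and leave the other things on the bench where they are.

Things in the scene. Friction and masses are not known exactly. Their poses are not given: they have to be found in the camera images.
- bore_mouth (a point): The barrel: a steel tube lying level (62 mm outside, bore 40 mm, 68 mm long) on the fixed dark steel jig. This point is the bore's centre at the entry face, 62 mm above the bench. Its y axis runs along the bore in the push direction, towards the catch tray; z is up. A rod laid with its tip 8 mm before this point has its grip point midway between the two notches. Jig place and yaw vary.
- notch_front (a point): Front V-notch post of the jig, bare steel, 12 mm thick along the rod, 22 mm before the mouth. The point is where the axis of a rod lying in the notch passes, 61 mm above the bench (1 mm below the bore's axis). The V's sides end about 3 mm below the rod's axis; the post reaches 24 mm to each side. Axes as bore_mouth.
- notch_rear (a point): Rear V-notch post of the jig, like the front one, 86 mm before the mouth (64 mm between the two). Between the posts only the 8 mm base plate lies below the rod; it ends 14 mm behind this point, so the handle stands out free behind it.
- rack_channel (a point): The rod's rack (fixed, place and yaw vary): middle of an open-topped aluminium channel 140 mm long, on the stored rod's axis, 58 mm above the bench; x axis towards the rack's V-post. Its walls stand 4 mm beside the rod and 13 mm above its axis: no finger fits. It ends 70 mm ahead of this point; the V-post (12 mm thick) is centred 132 mm ahead; between them only an 8 mm base board.
- bore_exit (a point): Centre of the bore at the barrel's exit face: y = +68 mm from bore_mouth. The bushing is out when the rod's tip has come about 4 to 8 mm past this point.
- tray_floor (a point): Centre of the floor of the grey sheet-metal catch tray behind the barrel's exit: 60 mm wide inside, 98 mm long, floor 32 mm below the bore's axis, walls 22 mm high. Same axes as bore_mouth.
- bushing_center (a point): Centre of the brass bushing (37 mm outside, 60 mm long, 0.3 kg), seated in the barrel with its rear face 4 to 8 mm inside the entry. Its y axis is its length. A spring shoe at the top of the bore holds it: it takes about 8 to 16 N to push along; the rod passes under the shoe. It rolls or tips a little as it drops into the tray.
- driver_grip (a point): Driver rod: a straight round bar, 30 mm diameter, 200 mm long, 0.45 kg; front 95 mm bare steel, rear 105 mm wooden handle. This point is on its axis in the steel part, 48 mm from the tip (it balances about 9 mm behind); x axis points to the steel tip. At the start it lies level in its rack, 58 mm above the bench: take it here, between the rack's post and channel, and lift it straight up 45 mm or more.
- driver_tip (a point): Centre of the rod's steel end face, 48 mm ahead of driver_grip along the rod's axis.
- driver_handle (a point): On the rod's axis in the wooden handle, 16 mm from its rear end, 184 mm behind the steel tip: the place to hold it for pushing, so that the fingers stay behind the rear notch post through the whole stroke. In the jig's notches it stands out free behind the jig, 61 mm above the bench.
- spare_center (a point): Bystander: centre of a larger spare brass bushing standing upright, 48 mm diameter, 75 mm high. Leave it alone.
- can_center (a point): Bystander: centre of a standing can, 66 mm diameter, 100 mm high. Leave it alone.
- hammer: Bystander: hammer 280 mm long lying on the far part of the bench, origin at its middle on the bench, x towards its head. Leave it alone.
- offcut_center (a point): Bystander: centre of a square steel tube offcut, 160 x 40 x 40 mm, lying on the far part of the bench. Leave it alone.
Things that resemble listed ones, but are neither listed nor needed, are in the scene too. What is shaped like the part that bears driver_grip but purple or yellow is not meant.

How it is judged:
By the outcome, as a careful person would: the job done as asked, in the order asked, and still so for the second after the job is handed in, with the robot touching nothing.
It also fails if it takes over 56 s, if anything falls off the work surface, if the arm or the gripper's body presses on something with over 40 N, if the wrist force passes 120 N, or if a joint passes its speed limit or range.

ROBOT

A 6-joint arm with a two-finger parallel gripper is mounted at the origin on the work surface. World frame = base frame: x ahead of the robot, y to its left, z up, the work surface at z = 0. Lengths are in mm, angles in rad, forces in N, time in s.
With the tool pointing down it reaches from about 275 to 750 mm from the base axis. Payload 10.2 kg.
Tool frame: the origin (TCP) lies on the centre line of the jaws, within the pads' length; the fingertips stand 8 mm ahead of it and the grasp point (between the pads) lies 11 mm behind it; y points along the fingers, z is the direction in which the jaws open and shut, and the axes are right-handed (so a half turn about y gives the same grasp; the last joint's range is limited). The gripper opens to 85 mm and grips with 20 to 120 N. Pads are 22 mm wide; open, the fingers measure 114 mm over their backs; the gripper's body (76 mm by 85 mm) begins 54 mm behind the grasp point. The pads swing forward as they close: fully open they stand 13 mm farther back than shut.
Start: joints at [0.959, 0.313, 1.498, -0, 1.331, -0.223], TCP at [199.029, 485.818, 239.294] pointing down, gripper open.
Joint ranges: [-2.94, 2.94], [-0.97, 2.17], [0.19, 2.56], [-1.23, 4.37], [0.02, 3.11], [-2.88, 2.88]. Speed limits (rad/s): [2.39, 2.39, 3.01, 3.14, 3.14, 3.14].

INTERFACE

Orientations are given as a unit quaternion [x, y, z, w].
In Python, from rig import r gives the robot as it stands.
- The arm moves only by the tool arm_command, never from a script. Its argument "moves" is a list of rows, each an object with "dp": the shift along the tool's x, y, z in units of 50 mm (1.0 is 50 mm), a list of three; "dr": the turn, a rotation vector about the tool's x, y, z in degrees, a list of three. A call has exactly 8 rows; each row shifts and turns the commanded pose from where the row before left it, along the tool's axes as they then stand; what a row does not reach is not made up. A row lasts 1/8 s, in which the tool goes at most 62.5 mm and 10.7 degrees, less where a joint would pass 70% of its speed; a pose out of reach is approached as far as the arm can. A call is refused whole if a number of a shift passes 1 or a number of a turn 10.7, either way. A call with a gripper value outside its range is refused whole. "jaw" is the opening, from -1 (shut) to 1 (fully open), set as the call begins (left out, the last holds). The fingers move at their own pace and stop on an object; "grip_force" is the grip in N (left out, the last holds). Time passes only in rows, so rows that do not move let the fingers close, or fill a call up. It gives the time, the measured TCP pose, the force and the opening at its end, in the units of the state.
- r.get_state(): the state, without advancing time (a new reading comes with each control period).
- r.grab_frame(name): name is "scene" or "top" or "wrist"; returns the picture (400x640x3 uint8, red, green, blue); there is no depth.
- r.camera_model(name): a dict with "fx", "fy", "cx", "cy" (pixels), "R" (3x3) and "t" (3): a world point X has camera coordinates R X + t; the wrist camera has in their place "T_tool_cam" (4x4, takes a point from camera to tool coordinates, whose origin is the TCP and whose axes are the tool frame's). Camera axes: x right, y down, z forward; pixel columns grow to the right and rows downward; lengths in mm; the calibration is good to about 2 mm. A picture is of the moment at which its call begins: read the wrist's pose just before it. camera_model takes no time and is no camera call.
- r.job_done(): hands the job in, once; it reports no verdict.
The state is a dict: "time": time; "joint_pos": joint angles; "joint_vel": joint speeds; "joint_torque": joint torques, N m; "ee_pos": TCP position; "eef_rot": TCP orientation; "contact_force": force on the tool from outside, world axes, zero at the start; "torque": the same for the moment, N m; "grip_width": finger opening in mm.
Only numpy, scipy, OpenCV 4.12 (cv2) and the standard library are available. Lean on these libraries where they do the work, as an engineer would, in place of code of your own. Each camera call takes 0.05 s, during which the arm holds its last target. There are 200 camera calls.

## Working session

There is one attempt and no reset: what is moved stays moved. The work goes in short steps, Python scripts to look and compute and a tool call to move; the robot and the scene stay as the last step left them, time stands still between calls to the robot, and variables do not carry over. Pictures are saved under pics/ and viewed, about 8 in all and at most 12, crops included, and the job is handed in when it is done.

Besides the shell and the picture viewer there is one more tool, called after "Emit:" as name([rows], argument=value, ...), one row to a line, values as JSON. arm_command: Moves the arm, as the interface text tells. Its arguments: {"type":"object","properties":{"moves":{"type":"array","items":{"type":"object","properties":{"dp":{"type":"array","items":{"type":"number"}},"dr":{"type":"array","items":{"type":"number"}}}}},"jaw":{"type":"number"},"grip_force":{"type":"number"}},"required":["moves"]}

```bash
mkdir -p pics; ls; python3 - <<'E'
from rig import r
import cv2
s=r.get_state();print(s)
for n in("scene","top"):
    cv2.imwrite(f"pics/{n}0.png",r.grab_frame(n)[:,:,::-1])
    print(n,r.camera_model(n))
print(r.camera_model("wrist"))
E
```

```text
pics
{'time': 0.0, 'joint_pos': array([ 9.58616868e-01,  3.13469236e-01,  1.49843930e+00,  1.31663598e-06,
        1.33099707e+00, -2.23389566e-01]), 'joint_vel': array([ 5.28094454e-04, -1.12262965e-03, -1.09875772e-03, -9.46812521e-05,
        9.12223778e-04, -1.86538491e-03]), 'joint_torque': array([ 4.86826775e-04, -4.12270153e+01, -2.59746176e+01, -1.71420138e-04,
        4.05326180e-03,  1.85241782e-05]), 'ee_pos': array([198.87196446, 485.60938514, 238.72439314]), 'eef_rot': array([ 0.69421215, -0.13678271,  0.1364052 , -0.69336397]), 'contact_force': array([0.49098107, 0.62823223, 0.36591364]), 'torque': array([-0.00768095, -0.00068504, -0.03096562]), 'grip_width': 85.5158190209152}
scene {'fx': 467.34150863243565, 'fy': 467.34150863243565, 'cx': 317.1044797860044, 'cy': 203.5610527357423, 'R': array([[ 0.75391099,  0.65688581,  0.01092056],
       [ 0.53019503, -0.59852335, -0.60055227],
       [-0.38795806,  0.45855298, -0.79951092]]), 't': array([-387.26200018, -275.55640732, 1634.61099701])}
top {'fx': 492.3071495635952, 'fy': 492.3071495635952, 'cx': 327.6671689860121, 'cy': 193.33674838784276, 'R': array([[ 0.00944598, -0.9999113 ,  0.00939002],
       [-0.99581831, -0.0102598 , -0.0907779 ],
       [ 0.09086619, -0.00849327, -0.99582689]]), 't': array([ -71.32910584,  555.0506733 , 1751.53465673])}
{'fx': 291.40342510173144, 'fy': 291.40342510173144, 'cx': 314.94643437687694, 'cy': 192.17289354119933, 'T_tool_cam': array([[ 5.70792698e-04,  9.54125512e-01,  2.99406381e-01,
        -7.66107950e+01],
       [-1.02382035e-03, -2.99405715e-01,  9.54125343e-01,
        -1.34021110e+02],
       [ 9.99999313e-01, -8.51146125e-04,  8.05954523e-04,
        -1.42844164e-01],
       [ 0.00000000e+00,  0.00000000e+00,  0.00000000e+00,
         1.00000000e+00]])}
```

View pics/top0.png

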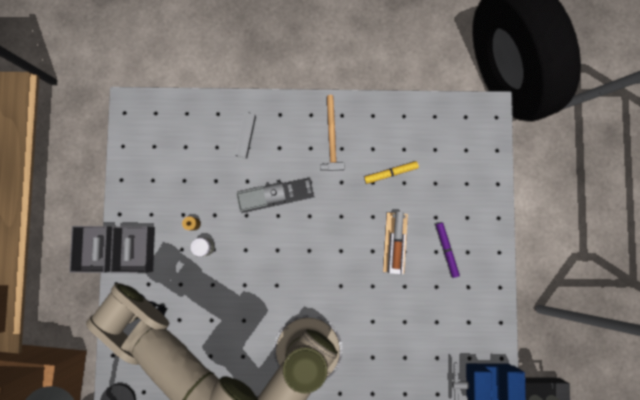

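View pics/scene0.png

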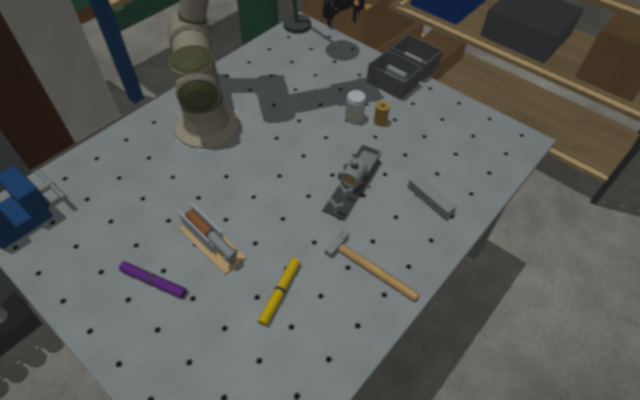

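The top view shows three rod-like things: the rod in its rack at (398,240), with steel at the top and a wooden handle below, the purple one at (447,250) and the yellow one at (391,172). The target is the one in the rack. The jig is at (275,194), with the notches on the right and the tray on the left. I'll check this in crops.

```bash
python3 - <<'E'
import cv2,numpy as np
t=cv2.imread("pics/top0.png");s=cv2.imread("pics/scene0.png")
a=cv2.resize(t[200:280,375:425],None,fx=7,fy=7,interpolation=cv2.INTER_CUBIC) #350x560
b=cv2.resize(t[170:220,230:320],None,fx=5,fy=5,interpolation=cv2.INTER_CUBIC) #450x250
c=cv2.resize(s[140:220,315:395],None,fx=3.75,fy=3.75,interpolation=cv2.INTER_CUBIC)#300x300
o=np.zeros((560,800,3),np.uint8);o[:560,:350]=a;o[:250,350:800]=b;o[255:555,360:660]=c
cv2.imwrite("pics/crop1.png",o)
E
```

```text
(no output)
```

View pics/crop1.png

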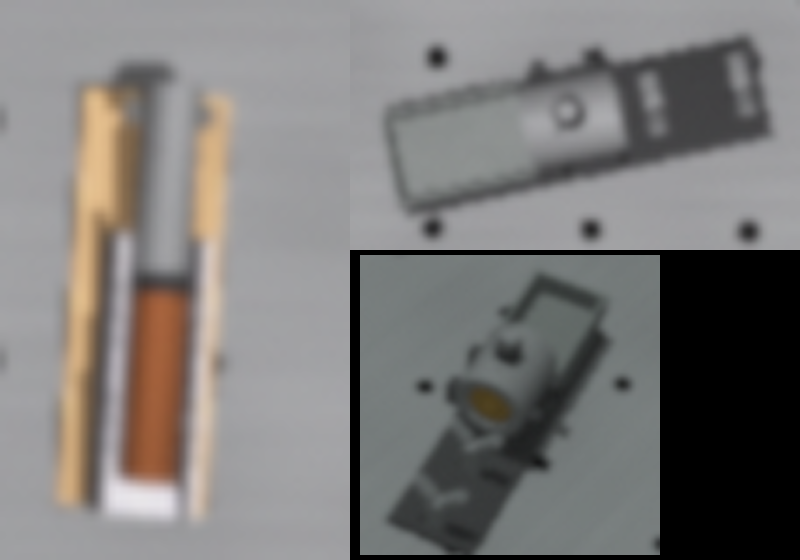

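The crop shows the rack rod with its tip up at about (398.5,211), the steel/wood joint at (398.1,240.4) and its rear at (396.4,268.9). In the top view the barrel's entry edge is at (284,192.5), the notch lines at (291,191) and (308,187), and the tray end at (239,202).

```bash
cat > h.py <<'E'
from rig import r
import numpy as np,cv2
from scipy.spatial.transform import Rotation as Ro
def ray(name,uv,z,st=None):
    m=r.camera_model(name)
    d=np.array([(uv[0]-m['cx'])/m['fx'],(uv[1]-m['cy'])/m['fy'],1])
    if name=='wrist':
        R=Ro.from_quat(st['eef_rot']).as_matrix();T=m['T_tool_cam']
        o=R@T[:3,3]+st['ee_pos'];d=R@T[:3,:3]@d
    else: o=-m['R'].T@m['t'];d=m['R'].T@d
    return o+d*(z-o[2])/d[2]
def proj(X,st):
    m=r.camera_model('wrist');R=Ro.from_quat(st['eef_rot']).as_matrix();T=m['T_tool_cam']
    c=T[:3,:3].T@(R.T@(np.array(X)-st['ee_pos'])-T[:3,3])
    return np.array([m['fx']*c[0]/c[2]+m['cx'],m['fy']*c[1]/c[2]+m['cy']])
def deg(a):return np.degrees(np.arctan2(a[1],a[0]))
E
python3 - <<'E'
from h import *
re=ray('top',(396.4,268.9),70);bd=ray('top',(398.1,240.4),73);tip=ray('top',(398.5,211),70)
print('rod',re,bd,tip,deg(bd-re),deg(tip-re),np.linalg.norm(tip-re))
for n,uv,z in(('mouth',(284.2,192.6),93),('nf',(291,191),58),('nr',(308,187),58),('trayL',(238.8,202),50)):print(n,ray('top',uv,z))
s=r.get_state();R=Ro.from_quat(s['eef_rot']).as_matrix();print(R,'xdeg',deg(R[:,0]))
E
```

```text
rod [ 290.46733246 -306.81008249   70.        ] [ 389.13192786 -312.6204317    73.        ] [ 491.94245999 -314.8492794    70.        ] -3.3702508994869165 -2.2849859396399816 201.63545249221113
mouth [550.58911893  85.57663047  93.        ]
nf [559.74378058  64.40895853  58.        ]
nr [574.61644217   4.39274917  58.        ]
trayL [519.38577426 249.3899228   50.        ]
[[ 9.25366591e-01 -6.31329634e-04  3.79072914e-01]
 [-3.79073359e-01 -8.90220174e-04  9.25366196e-01]
 [-2.46752746e-04 -9.99999404e-01 -1.06310025e-03]] xdeg -22.27629691459883
```

```bash
cat >> h.py <<'E'
def plan(p,yaw,n,st=None):
    """n rows from the measured pose to TCP p, tool x heading yaw (deg), tool y straight down"""
    st=st or r.get_state();R=Ro.from_quat(st['eef_rot']);a=np.radians(yaw)
    G=Ro.from_matrix(np.array([[np.cos(a),0,-np.sin(a)],[np.sin(a),0,np.cos(a)],[0,-1,0]])) if 0 else None
    x=np.array([np.cos(a),np.sin(a),0]);y=np.array([0,0,-1.]);G=Ro.from_matrix(np.c_[x,y,np.cross(x,y)])
    dr=(R.inv()*G).as_rotvec(degrees=True)/n;d=(np.array(p)-st['ee_pos'])/n/50
    for i in range(n):
        print('{"dp":%s,"dr":%s}'%(np.round(R.inv().apply(d),3).tolist(),np.round(dr,2).tolist()),end=',\n' if i%8==7 else ',')
        R=R*Ro.from_rotvec(dr,degrees=True)
E
python3 - <<'E'
from h import *
plan([563,40,220],-77,16)
E
```

```text
{"dp":[0.632, 0.024, -0.343],"dr":[0.0, 3.42, 0.0]},{"dp":[0.652, 0.024, -0.305],"dr":[0.0, 3.42, 0.0]},{"dp":[0.669, 0.024, -0.265],"dr":[0.0, 3.42, 0.0]},{"dp":[0.683, 0.024, -0.225],"dr":[0.0, 3.42, 0.0]},{"dp":[0.696, 0.024, -0.184],"dr":[0.0, 3.42, 0.0]},{"dp":[0.705, 0.024, -0.142],"dr":[0.0, 3.42, 0.0]},{"dp":[0.712, 0.024, -0.1],"dr":[0.0, 3.42, 0.0]},{"dp":[0.717, 0.024, -0.057],"dr":[0.0, 3.42, 0.0]},
{"dp":[0.719, 0.024, -0.014],"dr":[0.0, 3.42, 0.0]},{"dp":[0.719, 0.024, 0.029],"dr":[0.0, 3.42, 0.0]},{"dp":[0.716, 0.024, 0.072],"dr":[0.0, 3.42, 0.0]},{"dp":[0.71, 0.024, 0.114],"dr":[0.0, 3.42, 0.0]},{"dp":[0.702, 0.024, 0.157],"dr":[0.0, 3.42, 0.0]},{"dp":[0.692, 0.024, 0.198],"dr":[0.0, 3.42, 0.0]},{"dp":[0.678, 0.024, 0.239],"dr":[0.0, 3.42, 0.0]},{"dp":[0.663, 0.024, 0.279],"dr":[0.0, 3.42, 0.0]},
```

Emit:
arm_command([
  {"dp": [0.63,0.02,-0.34],"dr": [0,3.4,0]},
  {"dp": [0.65,0.02,-0.3],"dr": [0,3.4,0]},
  {"dp": [0.67,0.02,-0.27],"dr": [0,3.4,0]},
  {"dp": [0.68,0.02,-0.22],"dr": [0,3.4,0]},
  {"dp": [0.7,0.02,-0.18],"dr": [0,3.4,0]},
  {"dp": [0.7,0.02,-0.14],"dr": [0,3.4,0]},
  {"dp": [0.71,0.02,-0.1],"dr": [0,3.4,0]},
  {"dp": [0.72,0.02,-0.06],"dr": [0,3.4,0]},
])

```text
time: 1.1
ee_pos: [381.8, 262.8, 231.1]
eef_rot: [0.642, -0.297, 0.296, -0.642]
contact_force: [0.7, -0.2, -0.4]
grip_width: 85.7
```

Emit:
arm_command([
  {"dp": [0.72,0.02,-0.01],"dr": [0,3.4,0]},
  {"dp": [0.72,0.02,0.03],"dr": [0,3.4,0]},
  {"dp": [0.72,0.02,0.07],"dr": [0,3.4,0]},
  {"dp": [0.71,0.02,0.11],"dr": [0,3.4,0]},
  {"dp": [0.7,0.02,0.16],"dr": [0,3.4,0]},
  {"dp": [0.69,0.02,0.2],"dr": [0,3.4,0]},
  {"dp": [0.68,0.02,0.24],"dr": [0,3.4,0]},
  {"dp": [0.66,0.02,0.28],"dr": [0,3.4,0]},
])

```text
time: 2.1
ee_pos: [565.1, 40.9, 222.9]
eef_rot: [0.554, -0.439, 0.439, -0.554]
contact_force: [0.2, -0.3, 0.8]
grip_width: 85.3
```

```bash
python3 - <<'E'
from h import *
s=r.get_state();f=r.grab_frame('wrist');print(s['time'],s['ee_pos'],s['joint_vel'].max(),s['joint_pos'],deg(Ro.from_quat(s['eef_rot']).as_matrix()[:,0]))
np.savez('jig.npz',p=s['ee_pos'],q=s['eef_rot'])
cv2.imwrite('pics/jig.png',cv2.resize(f[:,:,::-1],(800,500),interpolation=cv2.INTER_CUBIC))
plan([443,-313,190],-183,16)
E
```

```text
2.1 [565.10814245  40.85709989 222.88461644] 0.3595500033172724 [-1.34572126e-01  4.17264133e-01  1.39350392e+00  2.57330876e-05
  1.33160063e+00 -3.65043934e-01] -76.79529413463685
{"dp":[0.393, 0.041, -0.249],"dr":[-0.0, 6.62, 0.0]},{"dp":[0.419, 0.041, -0.202],"dr":[-0.0, 6.62, 0.0]},{"dp":[0.439, 0.041, -0.153],"dr":[-0.0, 6.62, 0.0]},{"dp":[0.454, 0.041, -0.101],"dr":[-0.0, 6.62, 0.0]},{"dp":[0.462, 0.041, -0.048],"dr":[-0.0, 6.62, 0.0]},{"dp":[0.465, 0.041, 0.006],"dr":[-0.0, 6.62, 0.0]},{"dp":[0.461, 0.041, 0.059],"dr":[-0.0, 6.62, 0.0]},{"dp":[0.451, 0.041, 0.112],"dr":[-0.0, 6.62, 0.0]},
{"dp":[0.435, 0.041, 0.163],"dr":[-0.0, 6.62, 0.0]},{"dp":[0.414, 0.041, 0.212],"dr":[-0.0, 6.62, 0.0]},{"dp":[0.386, 0.041, 0.259],"dr":[-0.0, 6.62, 0.0]},{"dp":[0.354, 0.041, 0.302],"dr":[-0.0, 6.62, 0.0]},{"dp":[0.317, 0.041, 0.34],"dr":[-0.0, 6.62, 0.0]},{"dp":[0.275, 0.041, 0.375],"dr":[-0.0, 6.62, 0.0]},{"dp":[0.23, 0.041, 0.404],"dr":[-0.0, 6.62, 0.0]},{"dp":[0.182, 0.041, 0.428],"dr":[-0.0, 6.62, 0.0]},
```

View pics/jig.png

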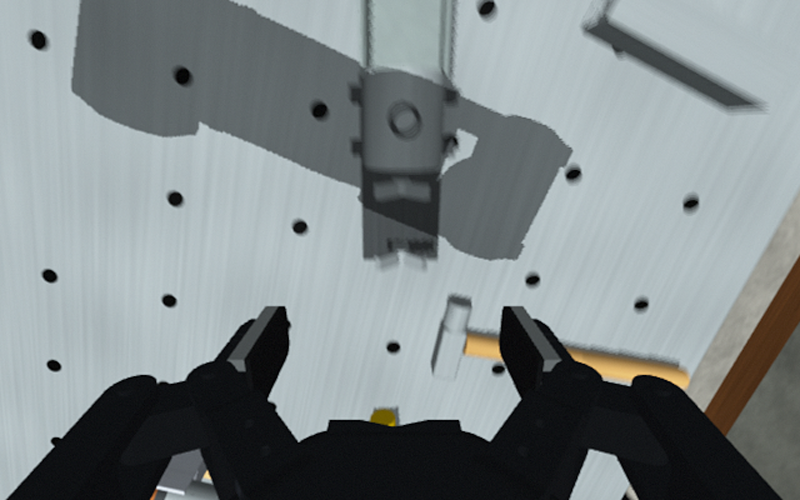

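Blurry, because the arm was still moving. I'll take a settled close-up of the jig.

Emit:
arm_command([
  {"dp": [0,0,0]},
  {"dp": [0,0,0]},
  {"dp": [0,0,0]},
  {"dp": [0,0,0]},
  {"dp": [0,0,0]},
  {"dp": [0,0,0]},
  {"dp": [0,0,0]},
  {"dp": [0,0,0]},
])

```text
invalid input at $.moves[0]: expected keys dp, dr
```

```bash
python3 - <<'E'
from h import *
s=r.get_state();f=r.grab_frame('wrist');print(s['time'],s['ee_pos'],abs(s['joint_vel']).max(),deg(Ro.from_quat(s['eef_rot']).as_matrix()[:,0]))
np.savez('jig.npz',p=s['ee_pos'],q=s['eef_rot'])
cv2.imwrite('pics/jigfull.png',f[:,:,::-1])
cv2.imwrite('pics/jig2.png',cv2.resize(f[30:230,265:385,::-1],None,fx=3,fy=3,interpolation=cv2.INTER_CUBIC))
plan([443,-313,190],-183,16)
E
```

```text
2.15 [567.01699893  37.70196422 222.41633129] 0.057717228450472516 -77.07761403688109
{"dp":[0.394, 0.041, -0.249],"dr":[0.0, 6.63, 0.0]},{"dp":[0.421, 0.041, -0.202],"dr":[0.0, 6.63, 0.0]},{"dp":[0.441, 0.041, -0.152],"dr":[0.0, 6.63, 0.0]},{"dp":[0.456, 0.041, -0.1],"dr":[0.0, 6.63, 0.0]},{"dp":[0.464, 0.041, -0.047],"dr":[0.0, 6.63, 0.0]},{"dp":[0.466, 0.041, 0.007],"dr":[0.0, 6.63, 0.0]},{"dp":[0.463, 0.04, 0.061],"dr":[0.0, 6.63, 0.0]},{"dp":[0.452, 0.04, 0.114],"dr":[0.0, 6.63, 0.0]},
{"dp":[0.436, 0.04, 0.165],"dr":[0.0, 6.63, 0.0]},{"dp":[0.414, 0.04, 0.215],"dr":[0.0, 6.63, 0.0]},{"dp":[0.387, 0.04, 0.261],"dr":[0.0, 6.63, 0.0]},{"dp":[0.354, 0.04, 0.304],"dr":[0.0, 6.63, 0.0]},{"dp":[0.316, 0.04, 0.343],"dr":[0.0, 6.63, 0.0]},{"dp":[0.275, 0.04, 0.377],"dr":[0.0, 6.63, 0.0]},{"dp":[0.229, 0.04, 0.406],"dr":[0.0, 6.63, 0.0]},{"dp":[0.181, 0.04, 0.43],"dr":[0.0, 6.63, 0.0]},
```

View pics/jig2.png

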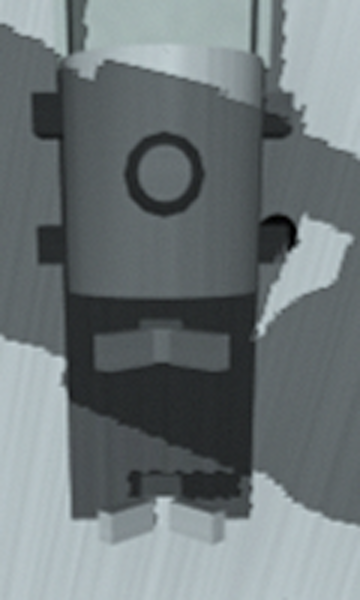

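The settled close-up shows the barrel's entry edge at crop (161.5,296), the front post's top faces centred at (162,352), the rear post's at (161.5,528) and the barrel's exit edge at (162,50).

```bash
python3 - <<'E'
from h import *
d=np.load('jig.npz');s=dict(ee_pos=d['p'],eef_rot=d['q'])
c=lambda u,v:(265+u/3,30+v/3)
P={n:ray('wrist',c(u,v),z,s) for n,u,v,z in(('mouth',161.5,296,93),('exit',162,48,93),('nf',162,352,58),('nr',161.5,528.5,58))}
for n in P:print(n,P[n])
y=P['exit']-P['nr'];a=np.arctan2(y[1],y[0]);print('yaw',np.degrees(a))
for k,v in(('nf','nr'),('exit','mouth')):print(np.linalg.norm((P[k]-P[v])[:2]),deg(P[k]-P[v]))
Y=np.array([np.cos(a),np.sin(a)]);
for n,o in(('mouth',0),('exit',68),('nf',-22),('nr',-86)):print(n,'->mouth',P[n][:2]-o*Y)
for sd in((67,293,60,65),(256,295,265,65)):
  for z in (62,70): A=ray('wrist',c(*sd[:2]),z,s);B=ray('wrist',c(*sd[2:]),z,s);print(z,deg(B-A))
E
```

```text
mouth [558.52347405  90.02675512  93.        ]
exit [543.59380123 154.68822958  93.        ]
nf [564.09564394  68.82861743  58.        ]
nr [578.4791176    6.35994128  58.        ]
yaw 103.23486219011978
64.10319660686365 102.96642115970184
66.36265071372127 103.0011736855846
mouth ->mouth [558.52347405  90.02675512]
exit ->mouth [559.16193962  88.49432452]
nf ->mouth [559.05889328  90.2442926 ]
nr ->mouth [558.7900014   90.07576238]
62 103.05620108632152
70 103.05620108632158
62 102.69042441960957
70 102.69042441960953
```

Emit:
arm_command([
  {"dp": [0.39,0.04,-0.25],"dr": [0,6.6,0]},
  {"dp": [0.42,0.04,-0.2],"dr": [0,6.6,0]},
  {"dp": [0.44,0.04,-0.15],"dr": [0,6.6,0]},
  {"dp": [0.46,0.04,-0.1],"dr": [0,6.6,0]},
  {"dp": [0.46,0.04,-0.05],"dr": [0,6.6,0]},
  {"dp": [0.47,0.04,0.01],"dr": [0,6.6,0]},
  {"dp": [0.46,0.04,0.06],"dr": [0,6.6,0]},
  {"dp": [0.45,0.04,0.11],"dr": [0,6.6,0]},
])

```text
time: 3.2
ee_pos: [503.7, -134.2, 207.1]
eef_rot: [-0.301, 0.64, -0.64, 0.301]
contact_force: [-0.4, 0.5, 0.5]
grip_width: 85.2
```

Emit:
arm_command([
  {"dp": [0.44,0.04,0.16],"dr": [0,6.6,0]},
  {"dp": [0.41,0.04,0.21],"dr": [0,6.6,0]},
  {"dp": [0.39,0.04,0.26],"dr": [0,6.6,0]},
  {"dp": [0.35,0.04,0.3],"dr": [0,6.6,0]},
  {"dp": [0.32,0.04,0.34],"dr": [0,6.6,0]},
  {"dp": [0.28,0.04,0.38],"dr": [0,6.6,0]},
  {"dp": [0.23,0.04,0.41],"dr": [0,6.6,0]},
  {"dp": [0.18,0.04,0.43],"dr": [0,6.6,0]},
])

```text
time: 4.2
ee_pos: [443.6, -310.8, 191.1]
eef_rot: [0.015, 0.707, -0.707, -0.015]
contact_force: [0.5, 0.0, -0.5]
grip_width: 85.5
```

Emit:
arm_command([
  {"dp": [0,0,0],"dr": [0,0,0]},
  {"dp": [0,0,0],"dr": [0,0,0]},
  {"dp": [0,0,0],"dr": [0,0,0]},
  {"dp": [0,0,0],"dr": [0,0,0]},
  {"dp": [0,0,0],"dr": [0,0,0]},
  {"dp": [0,0,0],"dr": [0,0,0]},
  {"dp": [0,0,0],"dr": [0,0,0]},
  {"dp": [0,0,0],"dr": [0,0,0]},
])

```text
time: 5.2
ee_pos: [443.9, -311.0, 191.2]
eef_rot: [0.014, 0.707, -0.707, -0.014]
contact_force: [-0.5, 0.3, 0.3]
grip_width: 85.4
```

```bash
python3 - <<'E'
from h import *
s=r.get_state();f=r.grab_frame('wrist');print(s['time'],s['ee_pos'],abs(s['joint_vel']).max(),s['joint_pos'],deg(Ro.from_quat(s['eef_rot']).as_matrix()[:,0]))
np.savez('rod.npz',p=s['ee_pos'],q=s['eef_rot'])
cv2.imwrite('pics/rod.png',cv2.resize(f[:300,170:470,::-1],None,fx=2,fy=2,interpolation=cv2.INTER_CUBIC))
E
```

```text
5.2 [ 443.88680167 -310.97040767  191.24237996] 0.00144484343200141 [-8.27365134e-01  3.91010552e-01  1.51758318e+00 -1.18239361e-05
  1.23313793e+00  7.83179969e-01] 177.72278760600966
```

View pics/rod.png

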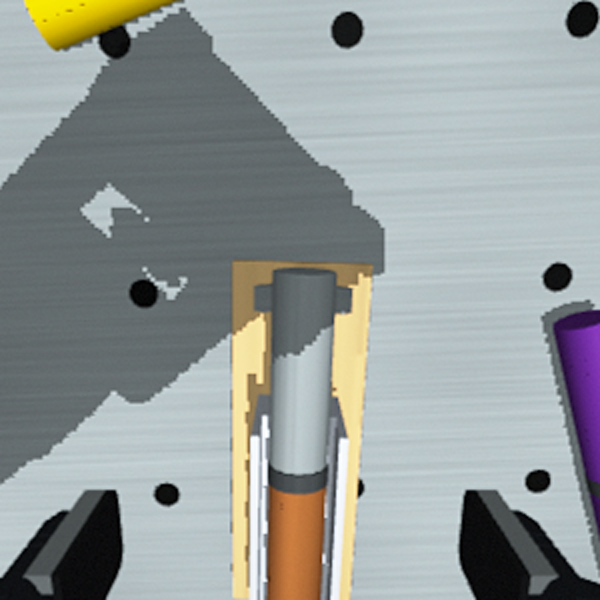

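The rod shows steel with its tip at crop (304.5,269), the edges at (273/336,290) and (271/329,460), and the dark joint band at row 472–490. The rack post is at row 298 and the channel mouth at row 400–435.

```bash
python3 - <<'E'
from h import *
d=np.load('rod.npz');s=dict(ee_pos=d['p'],eef_rot=d['q'])
c=lambda u,v:(170+u/2,v/2)
tip=ray('wrist',c(304.5,269.5),73,s)
A=ray('wrist',c(304.5,290),62,s);B=ray('wrist',c(300,460),62,s);C=ray('wrist',c(296,580),62,s)
bd=ray('wrist',c(299.5,472),73,s);bd2=ray('wrist',c(299.5,490),73,s)
print(tip,A,B,C,'heading',deg(A-B),deg(A-C),np.linalg.norm(tip-bd),np.linalg.norm(tip-bd2))
h=np.radians(deg(A-C));u=np.array([np.cos(h),np.sin(h)])
# tip along axis
t=A[:2]+u*((tip[:2]-A[:2])@u);print('tip',t,'grip',t-48*u,'post',ray('wrist',c(303,298),50,s),'chan',ray('wrist',c(300,400),71,s))
g=t-48*u
plan([*g,47],deg(-u),8)
E
```

```text
[ 492.37563072 -318.98700925   73.        ] [ 482.03518249 -318.89735488   62.        ] [ 398.44811532 -313.93252381   62.        ] [ 329.13313519 -309.37871908   62.        ] heading -3.3992105564451776 -3.562246369250486 95.21924903708405 104.74811360766363
tip [ 492.3412712  -319.53894148] grip [ 444.43401267 -316.55656319] post [ 476.53623626 -318.27929743   50.        ] chan [ 432.85003572 -315.0030332    71.        ]
{"dp":[-0.002, 0.361, 0.014],"dr":[0.0, 0.16, 0.0]},{"dp":[-0.002, 0.361, 0.014],"dr":[0.0, 0.16, 0.0]},{"dp":[-0.002, 0.361, 0.014],"dr":[0.0, 0.16, 0.0]},{"dp":[-0.002, 0.361, 0.014],"dr":[0.0, 0.16, 0.0]},{"dp":[-0.002, 0.361, 0.014],"dr":[0.0, 0.16, 0.0]},{"dp":[-0.002, 0.361, 0.014],"dr":[0.0, 0.16, 0.0]},{"dp":[-0.002, 0.361, 0.014],"dr":[0.0, 0.16, 0.0]},{"dp":[-0.002, 0.361, 0.014],"dr":[0.0, 0.16, 0.0]},
```

Emit:
arm_command([
  {"dp": [0,0.36,0.014],"dr": [0,0.16,0]},
  {"dp": [0,0.36,0.014],"dr": [0,0.16,0]},
  {"dp": [0,0.36,0.014],"dr": [0,0.16,0]},
  {"dp": [0,0.36,0.014],"dr": [0,0.16,0]},
  {"dp": [0,0.36,0.014],"dr": [0,0.16,0]},
  {"dp": [0,0.36,0.014],"dr": [0,0.16,0]},
  {"dp": [0,0.36,0.014],"dr": [0,0.16,0]},
  {"dp": [0,0.36,0.014],"dr": [0,0.16,0]},
])

```text
time: 6.25
ee_pos: [443.7, -316.6, 46.7]
eef_rot: [-0.022, -0.707, 0.707, 0.022]
contact_force: [0.0, 0.6, 0.9]
grip_width: 85.2
```

Emit:
arm_command([
  {"dp": [0,0,0],"dr": [0,0,0]},
  {"dp": [0,0,0],"dr": [0,0,0]},
  {"dp": [0,0,0],"dr": [0,0,0]},
  {"dp": [0,0,0],"dr": [0,0,0]},
  {"dp": [0,0,0],"dr": [0,0,0]},
  {"dp": [0,0,0],"dr": [0,0,0]},
  {"dp": [0,0,0],"dr": [0,0,0]},
  {"dp": [0,0,0],"dr": [0,0,0]},
], jaw=-1, grip_force=60)

```text
time: 7.25
ee_pos: [443.9, -316.5, 48.3]
eef_rot: [-0.022, -0.707, 0.707, 0.021]
contact_force: [-1.4, 3.7, 6.3]
grip_width: 28.6
```

```bash
python3 - <<'E'
from h import *
s=r.get_state();print(s['time'],s['ee_pos'],s['grip_width'],s['contact_force'],s['torque'],deg(Ro.from_quat(s['eef_rot']).as_matrix()[:,0]),Ro.from_quat(s['eef_rot']).as_matrix()[:,1])
E
```

```text
7.25 [ 443.88368068 -316.46932336   48.34723018] 28.646508628047496 [-1.41608233  3.73825844  6.28823864] [0.49047238 0.14792371 0.20323535] 176.48721947309102 [ 5.45019700e-04 -5.24534531e-04 -9.99999714e-01]
```

Emit:
arm_command([
  {"dp": [0,-0.2,0],"dr": [0,0,0]},
  {"dp": [0,-0.25,0],"dr": [0,0,0]},
  {"dp": [0,-0.25,0],"dr": [0,0,0]},
  {"dp": [0,-0.25,0],"dr": [0,0,0]},
  {"dp": [0,-0.25,0],"dr": [0,0,0]},
  {"dp": [0,-0.25,0],"dr": [0,0,0]},
  {"dp": [0,-0.25,0],"dr": [0,0,0]},
  {"dp": [0,0,0],"dr": [0,0,0]},
])

```text
time: 8.25
ee_pos: [444.0, -316.9, 133.3]
eef_rot: [-0.022, -0.706, 0.707, 0.021]
contact_force: [-0.4, 0.4, -5.7]
grip_width: 28.5
```

```bash
python3 - <<'E'
from h import *
s=r.get_state();f=r.grab_frame('wrist');print(s['time'],s['ee_pos'],s['grip_width'],s['contact_force'],s['torque'])
np.savez('held.npz',p=s['ee_pos'],q=s['eef_rot'])
cv2.imwrite('pics/held.png',cv2.resize(f[100:400,170:470,::-1],None,fx=2,fy=2,interpolation=cv2.INTER_CUBIC))
a=np.radians(103);Y=np.array([np.cos(a),np.sin(a)]);M=np.array([558.9,90.])
plan([*(M-56*Y),130],-77,24)
E
```

```text
8.25 [ 443.95701081 -316.90473529  133.34128997] 28.498011963131148 [-0.35879376  0.41587006 -5.65886374] [-0.03001401 -0.0932391  -0.00311918]
{"dp":[-0.088, 0.002, -0.299],"dr":[-0.0, -4.44, 0.0]},{"dp":[-0.111, 0.002, -0.292],"dr":[-0.0, -4.44, 0.0]},{"dp":[-0.133, 0.002, -0.282],"dr":[-0.0, -4.44, 0.0]},{"dp":[-0.155, 0.002, -0.271],"dr":[-0.0, -4.44, 0.0]},{"dp":[-0.175, 0.002, -0.258],"dr":[-0.0, -4.44, 0.0]},{"dp":[-0.195, 0.002, -0.244],"dr":[-0.0, -4.44, 0.0]},{"dp":[-0.213, 0.002, -0.228],"dr":[-0.0, -4.44, 0.0]},{"dp":[-0.23, 0.002, -0.211],"dr":[-0.0, -4.44, 0.0]},
{"dp":[-0.246, 0.002, -0.193],"dr":[-0.0, -4.44, 0.0]},{"dp":[-0.26, 0.002, -0.173],"dr":[-0.0, -4.44, 0.0]},{"dp":[-0.272, 0.002, -0.152],"dr":[-0.0, -4.44, 0.0]},{"dp":[-0.283, 0.002, -0.131],"dr":[-0.0, -4.44, 0.0]},{"dp":[-0.293, 0.002, -0.108],"dr":[-0.0, -4.44, 0.0]},{"dp":[-0.3, 0.002, -0.085],"dr":[-0.0, -4.44, 0.0]},{"dp":[-0.306, 0.002, -0.062],"dr":[-0.0, -4.44, 0.0]},{"dp":[-0.31, 0.002, -0.038],"dr":[-0.0, -4.44, 0.0]},
{"dp":[-0.312, 0.002, -0.014],"dr":[-0.0, -4.44, 0.0]},{"dp":[-0.312, 0.002, 0.01],"dr":[-0.0, -4.44, 0.0]},{"dp":[-0.31, 0.002, 0.034],"dr":[-0.0, -4.44, 0.0]},{"dp":[-0.307, 0.002, 0.058],"dr":[-0.0, -4.44, 0.0]},{"dp":[-0.301, 0.002, 0.082],"dr":[-0.0, -4.44, 0.0]},{"dp":[-0.294, 0.002, 0.105],"dr":[-0.0, -4.44, 0.0]},{"dp":[-0.285, 0.002, 0.127],"dr":[-0.0, -4.44, 0.0]},{"dp":[-0.274, 0.002, 0.149],"dr":[-0.0, -4.44, 0.0]},
```

View pics/held.png

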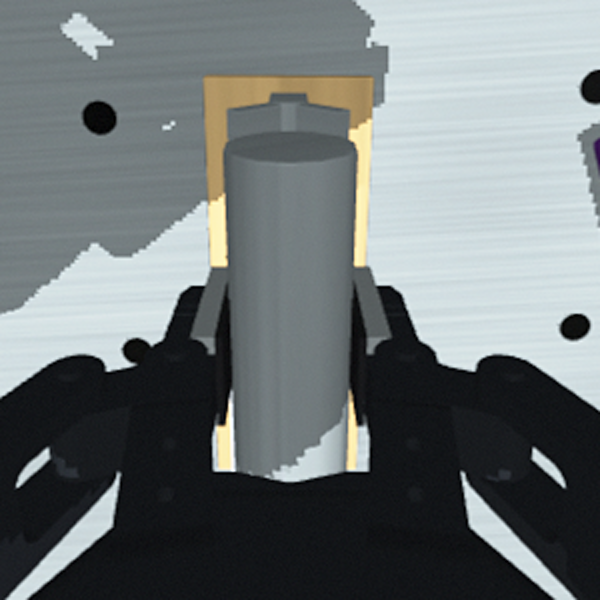

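Emit:
arm_command([
  {"dp": [-0.09,0,-0.3],"dr": [0,-4.4,0]},
  {"dp": [-0.11,0,-0.29],"dr": [0,-4.4,0]},
  {"dp": [-0.13,0,-0.28],"dr": [0,-4.4,0]},
  {"dp": [-0.16,0,-0.27],"dr": [0,-4.4,0]},
  {"dp": [-0.18,0,-0.26],"dr": [0,-4.4,0]},
  {"dp": [-0.19,0,-0.24],"dr": [0,-4.4,0]},
  {"dp": [-0.21,0,-0.23],"dr": [0,-4.4,0]},
  {"dp": [-0.23,0,-0.21],"dr": [0,-4.4,0]},
])

```text
time: 9.3
ee_pos: [486.5, -199.0, 131.7]
eef_rot: [-0.194, 0.68, -0.68, 0.193]
contact_force: [-0.3, -0.7, -4.8]
grip_width: 27.6
```

Emit:
arm_command([
  {"dp": [-0.25,0,-0.19],"dr": [0,-4.4,0]},
  {"dp": [-0.26,0,-0.17],"dr": [0,-4.4,0]},
  {"dp": [-0.27,0,-0.15],"dr": [0,-4.4,0]},
  {"dp": [-0.28,0,-0.13],"dr": [0,-4.4,0]},
  {"dp": [-0.29,0,-0.11],"dr": [0,-4.4,0]},
  {"dp": [-0.3,0,-0.09],"dr": [0,-4.4,0]},
  {"dp": [-0.31,0,-0.06],"dr": [0,-4.4,0]},
  {"dp": [-0.31,0,-0.04],"dr": [0,-4.4,0]},
])

```text
time: 10.3
ee_pos: [530.0, -82.2, 131.6]
eef_rot: [-0.39, 0.59, -0.589, 0.39]
contact_force: [1.6, -0.5, -4.4]
grip_width: 28.1
```

Emit:
arm_command([
  {"dp": [-0.31,0,-0.01],"dr": [0,-4.4,0]},
  {"dp": [-0.31,0,0.01],"dr": [0,-4.4,0]},
  {"dp": [-0.31,0,0.03],"dr": [0,-4.4,0]},
  {"dp": [-0.31,0,0.06],"dr": [0,-4.4,0]},
  {"dp": [-0.3,0,0.08],"dr": [0,-4.4,0]},
  {"dp": [-0.29,0,0.1],"dr": [0,-4.4,0]},
  {"dp": [-0.28,0,0.13],"dr": [0,-4.4,0]},
  {"dp": [-0.27,0,0.15],"dr": [0,-4.4,0]},
])

```text
time: 11.3
ee_pos: [574.0, 33.7, 131.5]
eef_rot: [0.551, -0.445, 0.444, -0.55]
contact_force: [0.3, -0.7, -5.5]
grip_width: 28.0
```

```bash
python3 - <<'E'
from h import *
d=np.load('held.npz');h=dict(ee_pos=d['p'],eef_rot=d['q'])
m=r.camera_model('wrist');T=m['T_tool_cam']
for (u,v),ty in(((290,162),-25.5),((290,133),4.5)):
    q=np.array([(170+u/2-m['cx'])/m['fx'],(100+v/2-m['cy'])/m['fy'],1]);e=T[:3,:3]@q
    print('tool',T[:3,3]+e*(ty-T[1,3])/e[1])
s=r.get_state();print(s['time'],s['ee_pos'],s['grip_width'],deg(Ro.from_quat(s['eef_rot']).as_matrix()[:,0]))
a=np.radians(103);Y=np.array([np.cos(a),np.sin(a)]);M=np.array([558.9,90.])
print((M-56*Y));plan([*(M-56*Y),70],-77,8)
f=r.grab_frame('wrist')
cv2.imwrite('pics/over.png',cv2.resize(f[0:300,170:470,::-1],None,fx=2,fy=2,interpolation=cv2.INTER_CUBIC))
E
```

```text
tool [-4.70545551e+01 -2.55000000e+01 -6.84865671e-03]
tool [-4.61868920e+01  4.50000000e+00  2.51379965e-03]
11.3 [573.97745864  33.74209447 131.47182182] 28.017011620934902 -77.8122794072638
[571.49725904  35.43527637]
{"dp":[-0.005, 0.154, -0.005],"dr":[0.01, -0.1, -0.0]},{"dp":[-0.005, 0.154, -0.005],"dr":[0.01, -0.1, -0.0]},{"dp":[-0.005, 0.154, -0.005],"dr":[0.01, -0.1, -0.0]},{"dp":[-0.005, 0.154, -0.005],"dr":[0.01, -0.1, -0.0]},{"dp":[-0.005, 0.154, -0.005],"dr":[0.01, -0.1, -0.0]},{"dp":[-0.005, 0.154, -0.005],"dr":[0.01, -0.1, -0.0]},{"dp":[-0.005, 0.154, -0.005],"dr":[0.01, -0.1, -0.0]},{"dp":[-0.005, 0.154, -0.005],"dr":[0.01, -0.1, -0.0]},
```

View pics/over.png

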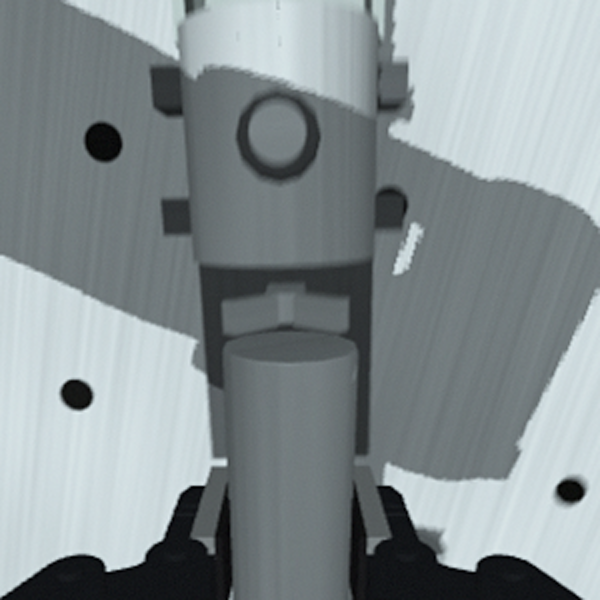

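The rod is held straight and points at the jig. The barrel's entry edge is at crop (284,265), the front post centre at (286,315) and the exit edge's middle at (280,10). I'll use these for a second measurement.

```bash
python3 - <<'E'
from h import *
s=r.get_state();c=lambda u,v:(170+u/2,v/2)
for n,u,v,z in(('mouth',284,265,93),('nf',286,315,58),('barrel far',279.5,15,80)):print(n,ray('wrist',c(u,v),z,s))
a=np.radians(103);Y=np.array([np.cos(a),np.sin(a)])
n=ray('wrist',c(286,315),58,s);print('mouth from nf',n[:2]+22*Y)
E
```

```text
mouth [559.99544618  92.5218538   93.        ]
nf [564.83811927  71.84402774  58.        ]
barrel far [544.41386507 157.97749666  80.        ]
mouth from nf [559.88919607  93.28016916]
```

```bash
python3 - <<'E'
from h import *
plan([571.7,37.6,58],-77,8)
E
```

```text
{"dp":[-0.007, 0.184, -0.005],"dr":[0.01, -0.07, -0.01]},{"dp":[-0.007, 0.184, -0.005],"dr":[0.01, -0.07, -0.01]},{"dp":[-0.007, 0.184, -0.005],"dr":[0.01, -0.07, -0.01]},{"dp":[-0.007, 0.184, -0.005],"dr":[0.01, -0.07, -0.01]},{"dp":[-0.007, 0.184, -0.005],"dr":[0.01, -0.07, -0.01]},{"dp":[-0.007, 0.184, -0.005],"dr":[0.01, -0.07, -0.01]},{"dp":[-0.007, 0.184, -0.005],"dr":[0.01, -0.07, -0.01]},{"dp":[-0.007, 0.184, -0.005],"dr":[0.01, -0.07, -0.01]},
```

Emit:
arm_command([
  {"dp": [-0.02,0.2,-0.02],"dr": [0,-0.2,0]},
  {"dp": [-0.02,0.2,-0.02],"dr": [0,-0.2,0]},
  {"dp": [-0.02,0.2,0],"dr": [0,-0.1,0]},
  {"dp": [0,0.2,0],"dr": [0,0,0]},
  {"dp": [0,0.2,0],"dr": [0,0,0]},
  {"dp": [0,0.2,0],"dr": [0,0,0]},
  {"dp": [0,0.2,0],"dr": [0,0,0]},
  {"dp": [0,0.05,0],"dr": [0,0,0]},
])

```text
time: 12.35
ee_pos: [571.3, 35.8, 59.0]
eef_rot: [0.552, -0.443, 0.442, -0.551]
contact_force: [0.3, 0.5, -4.6]
grip_width: 28.3
```

```bash
python3 - <<'E'
from h import *
s=r.get_state();print(s['time'],s['ee_pos'],s['grip_width'],s['contact_force'],s['torque'],deg(Ro.from_quat(s['eef_rot']).as_matrix()[:,0]))
f=r.grab_frame('wrist')
cv2.imwrite('pics/low.png',cv2.resize(f[0:300,170:470,::-1],None,fx=2,fy=2,interpolation=cv2.INTER_CUBIC))
plan([571.7,37.6,51],-77,8)
E
```

```text
12.35 [571.2910383   35.76082112  58.96472402] 28.274413394674205 [ 0.33055321  0.48797745 -4.59534368] [0.05201171 0.01751197 0.02642671] -77.45634292852151
{"dp":[-0.004, 0.02, 0.002],"dr":[0.01, -0.06, -0.0]},{"dp":[-0.004, 0.02, 0.002],"dr":[0.01, -0.06, -0.0]},{"dp":[-0.004, 0.02, 0.002],"dr":[0.01, -0.06, -0.0]},{"dp":[-0.004, 0.02, 0.002],"dr":[0.01, -0.06, -0.0]},{"dp":[-0.004, 0.02, 0.002],"dr":[0.01, -0.06, -0.0]},{"dp":[-0.004, 0.02, 0.002],"dr":[0.01, -0.06, -0.0]},{"dp":[-0.004, 0.02, 0.002],"dr":[0.01, -0.06, -0.0]},{"dp":[-0.004, 0.02, 0.002],"dr":[0.01, -0.06, -0.0]},
```

View pics/low.png

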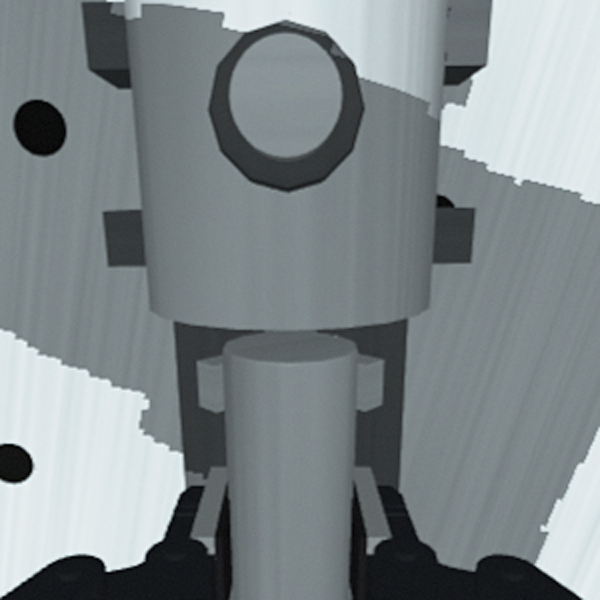

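Rod and post are both centred at crop x≈290, and the front gap looks right. Next I lower the rod into the notches.

Emit:
arm_command([
  {"dp": [-0.01,0.04,0],"dr": [0,-0.15,0]},
  {"dp": [-0.01,0.04,0],"dr": [0,-0.15,0]},
  {"dp": [-0.01,0.03,0],"dr": [0,-0.15,0]},
  {"dp": [0,0.02,0],"dr": [0,0,0]},
  {"dp": [0,0.02,0],"dr": [0,0,0]},
  {"dp": [0,0.01,0],"dr": [0,0,0]},
  {"dp": [0,0,0],"dr": [0,0,0]},
  {"dp": [0,0,0],"dr": [0,0,0]},
])

```text
time: 13.4
ee_pos: [571.3, 37.2, 51.8]
eef_rot: [0.553, -0.44, 0.44, -0.553]
contact_force: [0.1, -1.2, -5.1]
grip_width: 28.5
```

```bash
python3 - <<'E'
from h import *
s=r.get_state();print(s['time'],s['ee_pos'],s['grip_width'],s['contact_force'],s['torque'],deg(Ro.from_quat(s['eef_rot']).as_matrix()[:,0]))
E
```

```text
13.4 [571.30874894  37.1504853   51.7940089 ] 28.50728652587753 [ 0.09595791 -1.16716659 -5.11431789] [ 0.06053025 -0.02605584  0.00348338] -77.00949217810211
```

Emit:
arm_command([
  {"dp": [0,0.01,0],"dr": [0,0,0]},
  {"dp": [0,0.01,0],"dr": [0,0,0]},
  {"dp": [0,0.01,0],"dr": [0,0,0]},
  {"dp": [0,0,0],"dr": [0,0,0]},
  {"dp": [0,0,0],"dr": [0,0,0]},
  {"dp": [0,0,0],"dr": [0,0,0]},
  {"dp": [0,0,0],"dr": [0,0,0]},
  {"dp": [0,0,0],"dr": [0,0,0]},
])

```text
time: 14.4
ee_pos: [571.4, 37.2, 51.4]
eef_rot: [-0.553, 0.44, -0.44, 0.553]
contact_force: [-5.5, 0.5, 8.3]
grip_width: 28.1
```

Emit:
arm_command([
  {"dp": [0,0,0],"dr": [0,0,0]},
  {"dp": [0,0,0],"dr": [0,0,0]},
  {"dp": [0,0,0],"dr": [0,0,0]},
  {"dp": [0,0,0],"dr": [0,0,0]},
  {"dp": [0,0,0],"dr": [0,0,0]},
  {"dp": [0,0,0],"dr": [0,0,0]},
  {"dp": [0,0,0],"dr": [0,0,0]},
  {"dp": [0,0,0],"dr": [0,0,0]},
], jaw=1)

```text
time: 15.4
ee_pos: [571.3, 37.2, 50.3]
eef_rot: [-0.553, 0.44, -0.44, 0.553]
contact_force: [-0.4, 0.1, -0.1]
grip_width: 85.4
```

Emit:
arm_command([
  {"dp": [0,-0.2,0],"dr": [0,0,0]},
  {"dp": [0,-0.3,0],"dr": [0,0,0]},
  {"dp": [0,-0.3,0],"dr": [0,0,0]},
  {"dp": [0,-0.3,0],"dr": [0,0,0]},
  {"dp": [0,-0.3,0],"dr": [0,0,0]},
  {"dp": [0,-0.3,0],"dr": [0,0,0]},
  {"dp": [0.2,-0.2,0],"dr": [0,0,0]},
  {"dp": [0.2,0,0],"dr": [0,0,0]},
])

```text
time: 16.4
ee_pos: [576.2, 16.8, 146.0]
eef_rot: [-0.553, 0.44, -0.441, 0.554]
contact_force: [-0.5, 0.4, 0.5]
grip_width: 85.3
```

```bash
python3 - <<'E'
from h import *
f=r.grab_frame('wrist');s=r.get_state();f=r.grab_frame('wrist');print(s['time'],s['ee_pos'],abs(s['joint_vel']).max(),s['grip_width'],deg(Ro.from_quat(s['eef_rot']).as_matrix()[:,0]))
np.savez('laid.npz',p=s['ee_pos'],q=s['eef_rot'])
cv2.imwrite('pics/laid.png',cv2.resize(f[60:360,200:430,::-1],None,fx=2,fy=2,interpolation=cv2.INTER_CUBIC))
E
```

```text
16.45 [576.17772685  15.71975001 145.22752014] 0.027913276101457916 85.40990584121715 -77.07401482175989
```

View pics/laid.png

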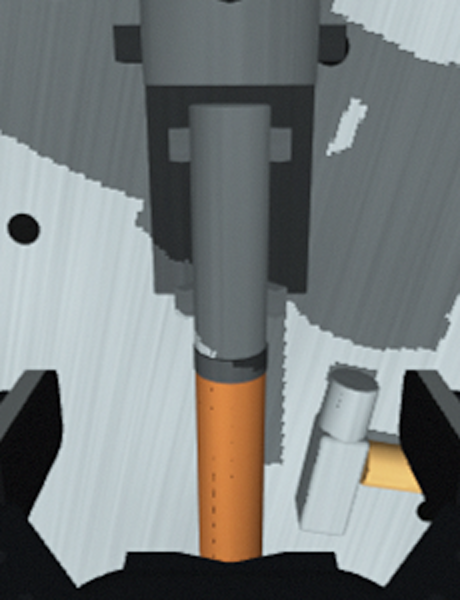

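The rod lies level in both notches, with the tip at crop (230,106) and the axis at x≈231 by row 380. The hammer head is at (340,450), so I'll check finger clearance.

```bash
python3 - <<'E'
from h import *
d=np.load('laid.npz');s=dict(ee_pos=d['p'],eef_rot=d['q'])
c=lambda u,v:(200+u/2,60+v/2)
tip=ray('wrist',c(230,107),76,s);A=ray('wrist',c(230,150),65,s);B=ray('wrist',c(231,380),65,s);C=ray('wrist',c(231.5,530),65,s)
m=ray('wrist',c(230,86),93,s);w=ray('wrist',c(231,380),76,s)
print('tip',tip,'A',A,'C',C,'head',deg(A-B),deg(A-C),'mouth',m,np.linalg.norm(tip-m),'tip-wood',np.linalg.norm(tip-w))
print('hammer',[ray('wrist',c(*q),z,s) for q,z in(((300,525),0),((345,375),20),((375,430),20))])
h=np.radians(deg(A-C));u=np.array([np.cos(h),np.sin(h)]);t=A[:2]+u*((tip[:2]-A[:2])@u)
H=t-184*u;print('handle',H)
plan([*H,100],np.degrees(h)+180,16)
E
```

```text
tip [560.91496448  82.39496431  76.        ] A [564.38299297  67.26753131  65.        ] C [602.67690029 -96.95925821  65.        ] head 103.14876593763296 103.12552634551507 mouth [559.37196279  89.10448073  93.        ] 18.34116858140963 tip-wood 102.79099144930892
hammer [array([ 654.1285153 , -141.40070893,    0.        ]), array([645.6526693 , -32.19766933,  20.        ]), array([669.42804968, -58.93836973,  20.        ])]
handle [602.64236239 -96.81113939]
{"dp":[0.145, 0.056, 0.001],"dr":[0.0, -0.01, -0.0]},{"dp":[0.145, 0.056, 0.001],"dr":[0.0, -0.01, -0.0]},{"dp":[0.145, 0.056, 0.001],"dr":[0.0, -0.01, -0.0]},{"dp":[0.145, 0.056, 0.001],"dr":[0.0, -0.01, -0.0]},{"dp":[0.145, 0.056, 0.001],"dr":[0.0, -0.01, -0.0]},{"dp":[0.145, 0.056, 0.001],"dr":[0.0, -0.01, -0.0]},{"dp":[0.145, 0.056, 0.001],"dr":[0.0, -0.01, -0.0]},{"dp":[0.145, 0.056, 0.001],"dr":[0.0, -0.01, -0.0]},
{"dp":[0.145, 0.056, 0.001],"dr":[0.0, -0.01, -0.0]},{"dp":[0.145, 0.056, 0.001],"dr":[0.0, -0.01, -0.0]},{"dp":[0.145, 0.056, 0.001],"dr":[0.0, -0.01, -0.0]},{"dp":[0.145, 0.056, 0.001],"dr":[0.0, -0.01, -0.0]},{"dp":[0.145, 0.056, 0.001],"dr":[0.0, -0.01, -0.0]},{"dp":[0.145, 0.056, 0.001],"dr":[0.0, -0.01, -0.0]},{"dp":[0.145, 0.056, 0.001],"dr":[0.0, -0.01, -0.0]},{"dp":[0.145, 0.056, 0.001],"dr":[0.0, -0.01, -0.0]},
```

Emit:
arm_command([
  {"dp": [0.29,0.08,0],"dr": [0,0,0]},
  {"dp": [0.3,0.1,0],"dr": [0,0,0]},
  {"dp": [0.3,0.1,0],"dr": [0,0,0]},
  {"dp": [0.3,0.1,0],"dr": [0,0,0]},
  {"dp": [0.3,0.1,0],"dr": [0,0,0]},
  {"dp": [0.3,0.1,0],"dr": [0,0,0]},
  {"dp": [0.3,0.1,0],"dr": [0,0,0]},
  {"dp": [0.26,0.08,0],"dr": [0,0,0]},
], jaw=0.2)

```text
time: 17.5
ee_pos: [602.4, -97.8, 106.9]
eef_rot: [0.553, -0.44, 0.44, -0.553]
contact_force: [-0.2, 0.4, -1.1]
grip_width: 51.1
```

```bash
python3 - <<'E'
from h import *
f=r.grab_frame('wrist');s=r.get_state();f=r.grab_frame('wrist');print(s['time'],s['ee_pos'],abs(s['joint_vel']).max(),s['grip_width'],deg(Ro.from_quat(s['eef_rot']).as_matrix()[:,0]))
np.savez('hand.npz',p=s['ee_pos'],q=s['eef_rot'])
cv2.imwrite('pics/hand.png',cv2.resize(f[100:400,170:470,::-1],None,fx=2,fy=2,interpolation=cv2.INTER_CUBIC))
plan([603.1,-98.7,50],-76.9,8)
E
```

```text
17.55 [602.41381533 -99.05542491 106.45346055] 0.03140971750842915 51.04667685402783 -77.0736351113082
{"dp":[0.002, 0.142, 0.002],"dr":[0.0, -0.02, -0.0]},{"dp":[0.002, 0.142, 0.002],"dr":[0.0, -0.02, -0.0]},{"dp":[0.002, 0.142, 0.002],"dr":[0.0, -0.02, -0.0]},{"dp":[0.002, 0.142, 0.002],"dr":[0.0, -0.02, -0.0]},{"dp":[0.002, 0.142, 0.002],"dr":[0.0, -0.02, -0.0]},{"dp":[0.002, 0.142, 0.002],"dr":[0.0, -0.02, -0.0]},{"dp":[0.002, 0.142, 0.002],"dr":[0.0, -0.02, -0.0]},{"dp":[0.002, 0.142, 0.002],"dr":[0.0, -0.02, -0.0]},
```

View pics/hand.png

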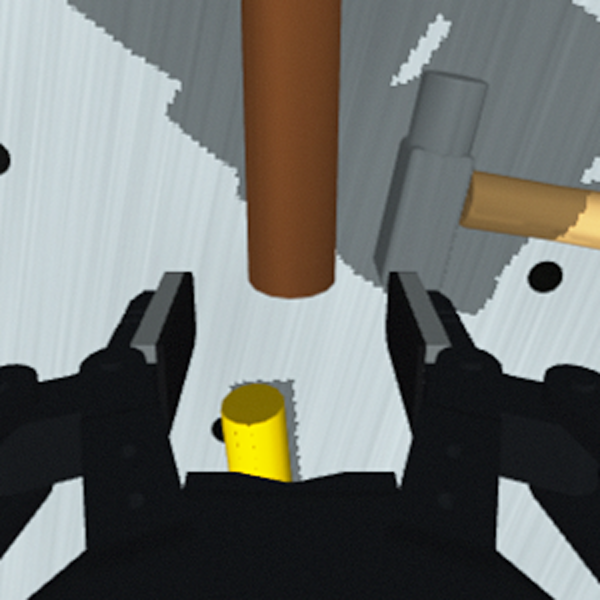

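The rod's rear end is centred between the fingers, with its edge at crop (292,297). The hammer head is low, to the right.

```bash
python3 - <<'E'
from h import *
d=np.load('hand.npz');s=dict(ee_pos=d['p'],eef_rot=d['q'])
c=lambda u,v:(170+u/2,100+v/2)
e=ray('wrist',c(292,297),76,s);print('rear',e,'mid',ray('wrist',c(292,250),63,s))
a=np.radians(103.1);u=np.array([np.cos(a),np.sin(a)]);print('expected rear',np.array([560.9,82.4])-200*u,'tip from rear',e[:2]+200*u,'hold',e[:2]+15*u)
print('hammer',[ray('wrist',c(*q),22,s) for q in((380,260),(412,145),(460,280))])
E
```

```text
rear [ 605.71111998 -110.76081696   76.        ] mid [ 603.43463085 -100.68409659   63.        ]
expected rear [ 606.23026149 -112.39519346] tip from rear [560.3808585  84.0343765] hold [602.31135037 -96.15117745]
hammer [array([ 643.73710519, -114.58903589,   22.        ]), array([642.77469305, -65.23732964,  22.        ]), array([ 678.45040342, -115.91778355,   22.        ])]
```

Emit:
arm_command([
  {"dp": [-0.01,0.14,0.005],"dr": [0,0,0]},
  {"dp": [-0.01,0.14,0.005],"dr": [0,0,0]},
  {"dp": [0,0.14,0],"dr": [0,0,0]},
  {"dp": [0,0.14,0],"dr": [0,0,0]},
  {"dp": [0,0.14,0],"dr": [0,0,0]},
  {"dp": [0,0.14,0],"dr": [0,0,0]},
  {"dp": [0,0.14,0],"dr": [0,0,0]},
  {"dp": [0,0.14,0],"dr": [0,0,0]},
])

```text
time: 18.6
ee_pos: [602.5, -95.7, 50.8]
eef_rot: [-0.553, 0.44, -0.44, 0.553]
contact_force: [-0.7, 0.7, 0.4]
grip_width: 51.1
```

Emit:
arm_command([
  {"dp": [0,0,0],"dr": [0,0,0]},
  {"dp": [0,0,0],"dr": [0,0,0]},
  {"dp": [0,0,0],"dr": [0,0,0]},
  {"dp": [0,0,0],"dr": [0,0,0]},
  {"dp": [0,0,0],"dr": [0,0,0]},
  {"dp": [0,0,0],"dr": [0,0,0]},
  {"dp": [0,0,0],"dr": [0,0,0]},
  {"dp": [0,0,0],"dr": [0,0,0]},
], jaw=-1, grip_force=60)

```text
time: 19.6
ee_pos: [602.4, -95.7, 51.3]
eef_rot: [0.553, -0.44, 0.44, -0.553]
contact_force: [-2.7, -0.2, -1.3]
grip_width: 28.7
```

```bash
python3 - <<'E'
from h import *
s=r.get_state();print(s['time'],s['ee_pos'],s['grip_width'],s['contact_force'],s['torque'],deg(Ro.from_quat(s['eef_rot']).as_matrix()[:,0]))
E
```

```text
19.6 [602.39183373 -95.72391281  51.26921262] 28.67700765451854 [-2.72193708 -0.20896522 -1.31004481] [-0.07492974  0.40399749  0.20705704] -77.00224704167154
```

Emit:
arm_command([
  {"dp": [-0.1,0,0],"dr": [0,0,0]},
  {"dp": [-0.1,0,0],"dr": [0,0,0]},
  {"dp": [-0.1,0,0],"dr": [0,0,0]},
  {"dp": [-0.1,0,0],"dr": [0,0,0]},
  {"dp": [-0.1,0,0],"dr": [0,0,0]},
  {"dp": [-0.1,0,0],"dr": [0,0,0]},
  {"dp": [-0.1,0,0],"dr": [0,0,0]},
  {"dp": [-0.1,0,0],"dr": [0,0,0]},
])

```text
time: 20.6
ee_pos: [594.5, -59.3, 52.1]
eef_rot: [0.554, -0.438, 0.442, -0.553]
contact_force: [-0.3, -15.0, -0.8]
grip_width: 28.0
```

```bash
python3 - <<'E'
from h import *
s=r.get_state();print(s['time'],s['ee_pos'],np.linalg.norm(s['ee_pos'][:2]-[602.4,-95.7]),s['grip_width'],s['contact_force'],s['torque'],deg(Ro.from_quat(s['eef_rot']).as_matrix()[:,0]))
E
```

```text
20.6 [594.46010569 -59.27773244  52.13504499] 37.2776541094674 27.99072267079221 [ -0.32880911 -15.02747131  -0.79308195] [-2.25203555  0.13089175  0.30112693] -77.0068122232829
```

Emit:
arm_command([
  {"dp": [-0.1,0,0],"dr": [0,0,0]},
  {"dp": [-0.1,0,0],"dr": [0,0,0]},
  {"dp": [-0.1,0,0],"dr": [0,0,0]},
  {"dp": [-0.1,0,0],"dr": [0,0,0]},
  {"dp": [-0.1,0,0],"dr": [0,0,0]},
  {"dp": [-0.1,0,0],"dr": [0,0,0]},
  {"dp": [-0.1,0,0],"dr": [0,0,0]},
  {"dp": [-0.06,0,0],"dr": [0,0,0]},
])

```text
time: 21.6
ee_pos: [585.3, -20.8, 52.0]
eef_rot: [0.554, -0.439, 0.441, -0.553]
contact_force: [-3.1, -9.1, 2.8]
grip_width: 28.4
```

```bash
python3 - <<'E'
from h import *
s=r.get_state();print(s['time'],s['ee_pos'],np.linalg.norm(s['ee_pos'][:2]-[602.4,-95.7]),s['grip_width'],s['contact_force'],s['torque'],deg(Ro.from_quat(s['eef_rot']).as_matrix()[:,0]))
a=np.radians(103);Y=np.array([np.cos(a),np.sin(a)]);print('TCP before mouth',([559.3,90.5]-s['ee_pos'][:2])@Y)
f=r.grab_frame('scene');cv2.imwrite('pics/push1.png',f[:,:,::-1])
E
```

```text
21.6 [585.32521946 -20.81582318  52.0380353 ] 76.80617207391451 28.40768029127409 [-3.09273886 -9.11975648  2.7683114 ] [-1.55216815  0.47147224  0.37699958] -76.97079567588582
TCP before mouth 114.31720639959713
```

Emit:
arm_command([
  {"dp": [-0.04,0,0],"dr": [0,0,0]},
  {"dp": [-0.04,0,0],"dr": [0,0,0]},
  {"dp": [-0.04,0,0],"dr": [0,0,0]},
  {"dp": [0,0,0],"dr": [0,0,0]},
  {"dp": [0,0,0],"dr": [0,0,0]},
  {"dp": [0,0,0],"dr": [0,0,0]},
  {"dp": [0,0,0],"dr": [0,0,0]},
  {"dp": [0,0,0],"dr": [0,0,0]},
])

```text
time: 22.65
ee_pos: [583.9, -14.9, 51.9]
eef_rot: [0.554, -0.439, 0.441, -0.553]
contact_force: [-2.7, -6.7, 3.2]
grip_width: 28.3
```

```bash
python3 - <<'E'
from h import *
s=r.get_state();print(s['time'],s['ee_pos'],s['contact_force'],s['torque'])
a=np.radians(103);Y=np.array([np.cos(a),np.sin(a)]);print('TCP before mouth',([559.3,90.5]-s['ee_pos'][:2])@Y)
f=r.grab_frame('scene');t=r.grab_frame('top');cv2.imwrite('pics/push2.png',f[:,:,::-1]);cv2.imwrite('pics/push2t.png',t[:,:,::-1])
# brass-coloured pixels near the jig, now and at the last step
for n in('scene0','push1','push2'):
    g=cv2.cvtColor(cv2.imread(f'pics/{n}.png')[130:220,310:400],cv2.COLOR_BGR2HSV);k=cv2.inRange(g,(12,90,50),(30,255,255));q=np.argwhere(k);print(n,len(q),q.mean(0)[::-1]+[310,130] if len(q) else '')
for n in('top0','push2t'):
    g=cv2.cvtColor(cv2.imread(f'pics/{n}.png')[170:220,230:320],cv2.COLOR_BGR2HSV);k=cv2.inRange(g,(12,90,50),(30,255,255));q=np.argwhere(k);print(n,len(q),q.mean(0)[::-1]+[230,170] if len(q) else '')
E
```

```text
22.65 [583.88317165 -14.86356227  51.9266246 ] [-2.67114071 -6.68306316  3.1866654 ] [-1.08319514  0.51227996  0.30347131]
TCP before mouth 108.19311137150414
scene0 53 [349.24528302 179.54716981]
push1 182 [346.73626374 184.02197802]
push2 196 [348.65306122 181.01530612]
top0 0 
push2t 157 [254.40127389 197.8343949 ]
```

Emit:
arm_command([
  {"dp": [-0.03,0,0],"dr": [0,0,0]},
  {"dp": [-0.02,0,0],"dr": [0,0,0]},
  {"dp": [0,0,0],"dr": [0,0,0]},
  {"dp": [0,0,0],"dr": [0,0,0]},
  {"dp": [0,0,0],"dr": [0,0,0]},
  {"dp": [0,0,0],"dr": [0,0,0]},
  {"dp": [0,0,0],"dr": [0,0,0]},
  {"dp": [0,0,0],"dr": [0,0,0]},
])

```text
time: 23.75
ee_pos: [583.3, -12.5, 51.9]
eef_rot: [0.554, -0.439, 0.441, -0.553]
contact_force: [-2.5, -6.9, 2.8]
grip_width: 28.3
```

```bash
python3 - <<'E'
from h import *
s=r.get_state();print(s['time'],s['ee_pos'],s['contact_force'],s['torque'])
a=np.radians(103);Y=np.array([np.cos(a),np.sin(a)]);M=np.array([559.3,90.5]);print('TCP before mouth',(M-s['ee_pos'][:2])@Y)
for n in('scene','top','wrist'):cv2.imwrite(f'pics/p3{n}.png',r.grab_frame(n)[:,:,::-1])
def an(img,x0,y0,x1,y1):
    g=cv2.cvtColor(img[y0:y1,x0:x1],cv2.COLOR_BGR2HSV);k=cv2.inRange(g,(12,90,40),(30,255,255));q=np.argwhere(k)[:,::-1].astype(np.float32)+[x0,y0]
    return q
for n in('push2t','p3top'):
    q=an(cv2.imread(f'pics/{n}.png'),230,170,320,220);rr=cv2.minAreaRect(q.astype(np.float32));print(n,len(q),rr)
    for z in(45,62):
        b=np.array([ray('top',p,z)[:2] for p in cv2.boxPoints(rr)]);print(z,'along',((b-M)@Y).round(1),'across',((b-M)@[Y[1],-Y[0]]).round(1))
E
```

```text
23.75 [583.34197403 -12.52992151  51.90994963] [-2.51331965 -6.94184229  2.82415735] [-1.2131794   0.5132947   0.31735783]
TCP before mouth 105.79753870606675
push2t 157 ((254.2529296875, 197.8882293701172), (9.43647575378418, 16.59518051147461), 77.47119140625)
45 along [137.6  78.7  78.3 137.1] across [ 16.8  17.  -16.8 -17. ]
62 along [135.3  77.   76.6 134.8] across [ 14.7  15.  -18.5 -18.7]
p3top 156 ((253.61538696289062, 198.07693481445312), (9.41357421875, 16.473756790161133), 78.69007110595703)
45 along [139.4  80.9  81.2 139.6] across [ 17.2  16.1 -17.6 -16.5]
62 along [137.1  79.1  79.5 137.3] across [ 15.1  14.1 -19.3 -18.2]
```

Emit:
arm_command([
  {"dp": [0.08,0,0],"dr": [0,0,0]},
  {"dp": [0.12,0,0],"dr": [0,0,0]},
  {"dp": [0.12,0,0],"dr": [0,0,0]},
  {"dp": [0.12,0,0],"dr": [0,0,0]},
  {"dp": [0.12,0,0],"dr": [0,0,0]},
  {"dp": [0.12,0,0],"dr": [0,0,0]},
  {"dp": [0.12,0,0],"dr": [0,0,0]},
  {"dp": [0.12,0,0],"dr": [0,0,0]},
])

```text
time: 24.9
ee_pos: [592.9, -55.2, 51.3]
eef_rot: [-0.553, 0.441, -0.439, 0.554]
contact_force: [-4.7, 4.7, 1.3]
grip_width: 28.6
```

Emit:
arm_command([
  {"dp": [0.12,0,0],"dr": [0,0,0]},
  {"dp": [0.12,0,0],"dr": [0,0,0]},
  {"dp": [0.12,0,0],"dr": [0,0,0]},
  {"dp": [0.12,0,0],"dr": [0,0,0]},
  {"dp": [0.12,0,0],"dr": [0,0,0]},
  {"dp": [0.12,0,0],"dr": [0,0,0]},
  {"dp": [0.12,0,0],"dr": [0,0,0]},
  {"dp": [0,0,0],"dr": [0,0,0]},
])

```text
time: 25.9
ee_pos: [603.0, -97.9, 51.3]
eef_rot: [0.553, -0.44, 0.441, -0.553]
contact_force: [-2.1, -1.0, -0.1]
grip_width: 28.0
```

```bash
python3 - <<'E'
from h import *
s=r.get_state();print(s['time'],s['ee_pos'],s['contact_force'],s['torque'],s['grip_width'])
a=np.radians(103);Y=np.array([np.cos(a),np.sin(a)]);M=np.array([559.3,90.5]);print('TCP before mouth',(M-s['ee_pos'][:2])@Y)
W=r.grab_frame('wrist')[:,:,::-1];S=r.grab_frame('scene')[:,:,::-1];T=r.grab_frame('top')[:,:,::-1]
o=np.zeros((560,800,3),np.uint8)
o[:250,:400]=cv2.resize(W,(400,250));o[:250,400:]=cv2.resize(T[170:220,240:320],(400,250),interpolation=cv2.INTER_CUBIC)
o[260:560,:400]=cv2.resize(S[135:225,290:410],(400,300),interpolation=cv2.INTER_CUBIC)
P=cv2.imread('pics/p3scene.png');o[260:560,400:]=cv2.resize(P[135:225,290:410],(400,300),interpolation=cv2.INTER_CUBIC)
cv2.imwrite('pics/back.png',o)
E
```

```text
25.9 [602.98215172 -97.89700007  51.32685464] [-2.05314712 -0.95218483 -0.14435124] [-0.17892032  0.43277462  0.15838856] 27.95409915885382
TCP before mouth 193.39474325105624
```

Emit:
arm_command([
  {"dp": [0,0,0],"dr": [0,0,0]},
  {"dp": [0,0,0],"dr": [0,0,0]},
  {"dp": [0,0,0],"dr": [0,0,0]},
  {"dp": [0,0,0],"dr": [0,0,0]},
  {"dp": [0,0,0],"dr": [0,0,0]},
  {"dp": [0,0,0],"dr": [0,0,0]},
  {"dp": [0,0,0],"dr": [0,0,0]},
  {"dp": [0,0,0],"dr": [0,0,0]},
], jaw=0.2)

```text
time: 27.05
ee_pos: [602.8, -97.2, 51.3]
eef_rot: [-0.553, 0.44, -0.44, 0.553]
contact_force: [-0.2, 0.3, 0.5]
grip_width: 51.1
```

Emit:
arm_command([
  {"dp": [0,-0.2,0],"dr": [0,0,0]},
  {"dp": [0,-0.4,0],"dr": [0,0,0]},
  {"dp": [0,-0.4,0],"dr": [0,0,0]},
  {"dp": [0,-0.4,0],"dr": [0,0,0]},
  {"dp": [-0.2,-0.4,0],"dr": [0,0,0]},
  {"dp": [-0.4,-0.4,0],"dr": [0,0,0]},
  {"dp": [-0.6,-0.4,0],"dr": [0,0,0]},
  {"dp": [-0.6,0,0],"dr": [0,0,0]},
])

```text
time: 28.05
ee_pos: [582.5, -7.5, 183.7]
eef_rot: [-0.553, 0.439, -0.441, 0.554]
contact_force: [-0.7, 0.0, -0.2]
grip_width: 51.0
```

Emit:
arm_command([
  {"dp": [-0.4,0,0],"dr": [0,0,0]},
  {"dp": [0,0,0],"dr": [0,0,0]},
  {"dp": [0,0,0],"dr": [0,0,0]},
  {"dp": [0,0,0],"dr": [0,0,0]},
  {"dp": [0,0,0],"dr": [0,0,0]},
  {"dp": [0,0,0],"dr": [0,0,0]},
  {"dp": [0,0,0],"dr": [0,0,0]},
  {"dp": [0,0,0],"dr": [0,0,0]},
])

```text
time: 29.05
ee_pos: [578.1, 10.0, 181.3]
eef_rot: [-0.553, 0.44, -0.44, 0.553]
contact_force: [1.4, -0.6, -0.6]
grip_width: 51.4
```

```bash
python3 - <<'E'
from h import *
s=r.get_state();print(s['time'],s['ee_pos'],s['contact_force'],s['grip_width'])
np.savez('fin.npz',p=s['ee_pos'],q=s['eef_rot'])
W=r.grab_frame('wrist')[:,:,::-1];S=r.grab_frame('scene')[:,:,::-1]
o=np.zeros((600,800,3),np.uint8)
o[:400,:480]=cv2.resize(W[0:300,140:500],(480,400),interpolation=cv2.INTER_CUBIC)
o[:255,480:820]=cv2.resize(S[135:225,295:408],(320,255),interpolation=cv2.INTER_CUBIC)
P=cv2.imread('pics/p3scene.png');o[260:515,480:]=cv2.resize(P[135:225,295:408],(320,255),interpolation=cv2.INTER_CUBIC)
cv2.imwrite('pics/fin.png',o)
E
```

```text
29.05 [578.07246057   9.99909828 181.28240907] [ 1.36453004 -0.61274207 -0.64925355] 51.41582813975986
```

View pics/fin.png

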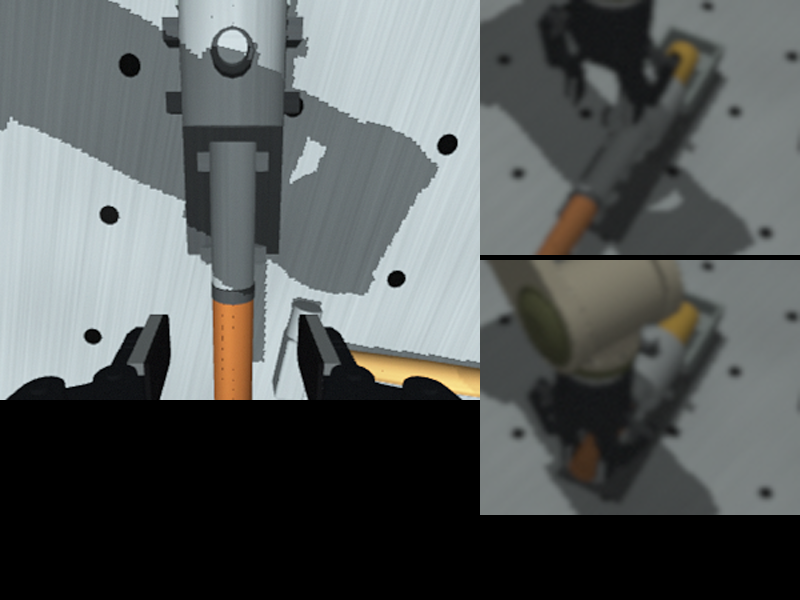

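The rod lies in both notches, with its tip clear of the barrel at wrist crop (232,142). The brass bushing sits in the tray at (683,60) in the scene inset. I'll check its height numerically from above the tray.

Emit:
arm_command([
  {"dp": [-0.3,-0.1,0],"dr": [0,0,0]},
  {"dp": [-0.4,-0.1,0],"dr": [0,0,0]},
  {"dp": [-0.4,-0.1,0],"dr": [0,0,0]},
  {"dp": [-0.4,-0.1,0],"dr": [0,0,0]},
  {"dp": [-0.4,0,0],"dr": [0,0,0]},
  {"dp": [-0.3,0,0],"dr": [0,0,0]},
  {"dp": [0,0,0],"dr": [0,0,0]},
  {"dp": [0,0,0],"dr": [0,0,0]},
])

```text
time: 30.15
ee_pos: [553.4, 116.8, 201.1]
eef_rot: [0.553, -0.44, 0.44, -0.553]
contact_force: [0.5, -0.7, 0.4]
grip_width: 50.9
```

```bash
python3 - <<'E'
from h import *
s=r.get_state();print(s['time'],s['ee_pos'])
W=r.grab_frame('wrist')[:,:,::-1].copy();T=r.grab_frame('top')[:,:,::-1].copy()
a=np.radians(103);Y=np.array([np.cos(a),np.sin(a)]);X=np.array([Y[1],-Y[0]]);M=np.array([559.3,90.5])
def seg(img,b):
    k=cv2.inRange(cv2.cvtColor(img,cv2.COLOR_BGR2HSV),(12,90,40),(30,255,255));z=np.zeros_like(k);x0,y0,x1,y1=b;z[y0:y1,x0:x1]=k[y0:y1,x0:x1]
    n,l,st,c=cv2.connectedComponentsWithStats(z);return [(st[i],c[i].round(1),np.argwhere(l==i)[:,::-1].astype(np.float32)) for i in range(1,n) if st[i][4]>60]
for st,c,q in seg(W,(0,0,640,400)):
    rr=cv2.minAreaRect(q);print('wrist',st,c,rr)
    for z in(42,48.5,62,70):
        b=np.array([ray('wrist',p,z,s)[:2]-M for p in cv2.boxPoints(rr)]);print(z,'along',(b@Y).round(),'across',(b@X).round())
    print('expected px of tray bushing centre',proj([*(M+115*Y),48.5],s))
for st,c,q in seg(T,(225,165,320,225)):
    print('top',st,c,[(z,((ray('top',c,z)[:2]-M)@Y).round(1)) for z in(48.5,62)])
E
```

```text
30.15 [553.43532238 116.84427952 201.1261556 ]
wrist [ 294   60   40   72 2772] [313.8  94.9] ((313.5, 95.5), (71.0, 39.0), 90.0)
42 along [140. 140.  75.  75.] across [-19.  17.  18. -21.]
48.5 along [139. 139.  76.  76.] across [-19.  17.  18. -20.]
62 along [137. 137.  77.  77.] across [-18.  16.  17. -19.]
70 along [136. 136.  78.  78.] across [-17.  15.  16. -19.]
expected px of tray bushing centre [314.69417868  87.91187873]
wrist [ 556  220   84  153 3728] [603.  303.1] ((608.1665649414062, 297.12530517578125), (27.91794776916504, 163.80751037597656), 31.363304138183594)
42 along [-214.  -20.  -38. -239.] across [307. 352. 384. 344.]
48.5 along [-207.  -17.  -34. -231.] across [300. 344. 376. 336.]
62 along [-193.  -12.  -28. -215.] across [286. 328. 358. 321.]
70 along [-184.   -8.  -24. -206.] across [278. 318. 347. 311.]
expected px of tray bushing centre [314.69417868  87.91187873]
wrist [302 309  26  32 678] [314.4 325.8] ((314.5, 324.5), (31.0, 25.0), 90.0)
42 along [-136. -136. -182. -182.] across [-16.  15.  15. -16.]
48.5 along [-131. -131. -176. -176.] across [-15.  
[... 1384 characters left out ...]
.]
62 along [-173. -159. -164. -178.] across [121. 121. 144. 144.]
70 along [-165. -152. -156. -170.] across [117. 118. 140. 140.]
expected px of tray bushing centre [314.69417868  87.91187873]
wrist [155 392  31   8 135] [170.2 395.8] ((170.0, 395.5), (30.0, 7.0), 0.0)
42 along [-282. -269. -269. -282.] across [-217. -215. -175. -176.]
48.5 along [-273. -261. -261. -273.] across [-212. -210. -171. -172.]
62 along [-256. -244. -244. -256.] across [-202. -200. -163. -164.]
70 along [-245. -234. -234. -245.] across [-196. -194. -158. -159.]
expected px of tray bushing centre [314.69417868  87.91187873]
top [247 195  17   9 125] [254.8 198.8] [(48.5, np.float64(106.3)), (62, np.float64(104.7))]
```

The bushing measures 37–38 mm across at tray-floor height. Its rear face is about 8–10 mm past the barrel's exit face and it's centred, so it's free in the tray. Handing in now.

```bash
python3 -c "
from rig import r
print(r.job_done(), r.get_state()['time'])"
```

```text
the job is handed in; nothing more can be done
the job is handed in; nothing more can be done
```

The bushing is pressed out into the catch tray, and the rod is drawn back and lying in the two notches. I handed the job in at about 30 s of the 56 s allowed.

I took the rod from its rack, laid it in the notches with the steel end towards the barrel and let go. I then held it by the wooden handle and pushed about 86 mm; the highest force reading, taken between moves, was about 15 N. After that I drew it back and released it.

**Last checks:**
- **Rod:** it lies in both notches, with the tip about 9 mm before the barrel.
- **Bushing:** its rear face is about 8–10 mm past the barrel's exit and it is centred in the tray. Its apparent width of 37–38 mm fits lying on the tray floor. The top camera showed no step at the moment it dropped, so the drop is inferred from those measurements.
- **Gripper:** it never went near the bushing and ended well clear of everything.
- **Bystanders:** none was touched in any move. I did not measure their positions again at the end.

**Disagreements:** my estimates of the barrel mouth's position differed by up to about 3 mm along the bore, so I used a rounded average. A sideways force of about 5 N while laying the rod went away on release.

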